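Make up two supper kits from the stock

TASK

Make up two supper kits: one lemon and one spice jar into the white tray, the other lemon and the red onion into the blue tray, one thing to each compartment (either one), the jar standing upright on its base. Leave the spare spice jar standing where it is, never tip a jar over, and leave the spotted mug and the tin alone.

Things in the scene. Friction and masses are not known exactly. Their poses are not given: they have to be found in the camera images.
- white_tray: The white kit tray, white plastic, fixed while you work; 212 mm long (its x) by 108 (its y), 15 high, with a small lug beyond each end. One cross wall makes two square compartments, 100 mm wide inside, centred at x = +52 and x = -52 mm, y = 0; walls 4 mm, floor 4 mm above the underside. Origin: centre of the underside; z up. It stands level on the worktop.
- blue_tray: The blue kit tray, blue plastic, fixed while you work; 212 mm long (its x) by 108 (its y), 15 high, with a small lug beyond each end. One cross wall makes two square compartments, 100 mm wide inside, centred at x = +52 and x = -52 mm, y = 0; walls 4 mm, floor 4 mm above the underside. Origin: centre of the underside; z up. It stands level on the worktop.
- lemon_a: Lemon A: a yellow lemon, 78 mm (x, its long axis) by 55 (y) by 56 high, about 110 g; rests on its side. Origin: centre of its underside as it lies at the start; z up. Hold it across y, at mid height. Either lemon may serve either kit.
- lemon_b: Lemon B: a yellow lemon, 72 mm (x, its long axis) by 57 (y) by 58 high, about 110 g; rests on its side. Origin: centre of its underside as it lies at the start; z up. Hold it across y, at mid height. Either lemon may serve either kit.
- onion: Red (purple) onion, round, 64 mm (x) by 67 (y), 71 high with its tip, widest at about 33 mm height, about 105 g. Origin: centre of its underside; z up.
- spice_a: Spice jar A: spice jar, clear round body with green label and red cap, diameter 42 mm (cap 45), 106 high, about 110 g, upright. Origin: centre of the underside; z up, the jar's axis. The two such jars count as alike: one goes into the kit, the other is the spare.
- spice_b: Spice jar B: spice jar, clear round body with green label and red cap, diameter 42 mm (cap 45), 106 high, about 110 g, upright. Origin: centre of the underside; z up, the jar's axis. The two such jars count as alike: one goes into the kit, the other is the spare.
- mug: Bystander: white mug with dark spots, 82 mm wide, 91 high, standing behind the trays. Origin on its underside; z up. Leave alone.
- tin: Bystander: food tin with a turquoise label, diameter 75 mm, 58 high, behind the trays. Origin: centre of the underside. Leave alone.
Not all that is in view belongs to the job. Leave any orange look-alike of the lemon_b alone.

How it is judged (in metres and radians):
At the end, for the whole second after the job is handed in: White tray: one lemon and one upright spice jar, one per compartment; blue tray: other lemon and onion, likewise (origins within 45 mm of the compartment's centre along each side, jar 30 mm). Jars tilt < 0.12 rad, spare jar moved < 30 mm. All at rest (((((x of lemon_a in the frame of white_tray between -0.097 and -0.007 m and y of lemon_a in the frame of white_tray between -0.045 and 0.045 m and z of lemon_a in the frame of white_tray below 0.06 m and x of spice_a in the frame of white_tray between 0.022 and 0.082 m and y of spice_a in the frame of white_tray between -0.03 and 0.03 m and z of spice_a in the frame of white_tray below 0.012 m) or (x of lemon_a in the frame of white_tray between 0.007 and 0.097 m and y of lemon_a in the frame of white_tray between -0.045 and 0.045 m and z of lemon_a in the frame of white_tray below 0.06 m and x of spice_a in the frame of white_tray between -0.082 and -0.022 m and y of spice_a in the frame of white_tray between -0.03 and 0.03 m and z of spice_a in the frame of white_tray below 0.012 m)) and ((x of lemon_b in the frame of blue_tray between -0.097 and -0.007 m and y of lemon_b in the frame of blue_tray between -0.045 and 0.045 m and z of each of lemon_b, onion in the frame of blue_tray below 0.06 m and x of onion in the frame of blue_tray between 0.007 and 0.097 m and y of onion in the frame of blue_tray between -0.045 and 0.045 m) or (x of lemon_b in the frame of blue_tray between 0.007 and 0.097 m and y of lemon_b in the frame of blue_tray between -0.045 and 0.045 m and z of each of lemon_b, onion in the frame of blue_tray below 0.06 m and x of onion in the frame of blue_tray between -0.097 and -0.007 m and y of onion in the frame of blue_tray between -0.045 and 0.045 m)) and distance of spice_b from where it was at the start of the episode below 0.03 m) or (((x of lemon_a in the frame of white_tray between -0.097 and -0.007 m and y of lemon_a in the frame of white_tray between -0.045 and 0.045 m and z of lemon_a in the frame of white_tray below 0.06 m and x of spice_b in the frame of white_tray between 0.022 and 0.082 m and y of spice_b in the frame of white_tray between -0.03 and 0.03 m and z of spice_b in the frame of white_tray below 0.012 m) or (x of lemon_a in the frame of white_tray between 0.007 and 0.097 m and y of lemon_a in the frame of white_tray between -0.045 and 0.045 m and z of lemon_a in the frame of white_tray below 0.06 m and x of spice_b in the frame of white_tray between -0.082 and -0.022 m and y of spice_b in the frame of white_tray between -0.03 and 0.03 m and z of spice_b in the frame of white_tray below 0.012 m)) and ((x of lemon_b in the frame of blue_tray between -0.097 and -0.007 m and y of lemon_b in the frame of blue_tray between -0.045 and 0.045 m and z of each of lemon_b, onion in the frame of blue_tray below 0.06 m and x of onion in the frame of blue_tray between 0.007 and 0.097 m and y of onion in the frame of blue_tray between -0.045 and 0.045 m) or (x of lemon_b in the frame of blue_tray between 0.007 and 0.097 m and y of lemon_b in the frame of blue_tray between -0.045 and 0.045 m and z of each of lemon_b, onion in the frame of blue_tray below 0.06 m and x of onion in the frame of blue_tray between -0.097 and -0.007 m and y of onion in the frame of blue_tray between -0.045 and 0.045 m)) and distance of spice_a from where it was at the start of the episode below 0.03 m) or (((x of lemon_b in the frame of white_tray between -0.097 and -0.007 m and y of lemon_b in the frame of white_tray between -0.045 and 0.045 m and z of lemon_b in the frame of white_tray below 0.06 m and x of spice_a in the frame of white_tray between 0.022 and 0.082 m and y of spice_a in the frame of white_tray between -0.03 and 0.03 m and z of spice_a in the frame of white_tray below 0.012 m) or (x of lemon_b in the frame of white_tray between 0.007 and 0.097 m and y of lemon_b in the frame of white_tray between -0.045 and 0.045 m and z of lemon_b in the frame of white_tray below 0.06 m and x of spice_a in the frame of white_tray between -0.082 and -0.022 m and y of spice_a in the frame of white_tray between -0.03 and 0.03 m and z of spice_a in the frame of white_tray below 0.012 m)) and ((x of lemon_a in the frame of blue_tray between -0.097 and -0.007 m and y of lemon_a in the frame of blue_tray between -0.045 and 0.045 m and z of each of lemon_a, onion in the frame of blue_tray below 0.06 m and x of onion in the frame of blue_tray between 0.007 and 0.097 m and y of onion in the frame of blue_tray between -0.045 and 0.045 m) or (x of lemon_a in the frame of blue_tray between 0.007 and 0.097 m and y of lemon_a in the frame of blue_tray between -0.045 and 0.045 m and z of each of lemon_a, onion in the frame of blue_tray below 0.06 m and x of onion in the frame of blue_tray between -0.097 and -0.007 m and y of onion in the frame of blue_tray between -0.045 and 0.045 m)) and distance of spice_b from where it was at the start of the episode below 0.03 m) or (((x of lemon_b in the frame of white_tray between -0.097 and -0.007 m and y of lemon_b in the frame of white_tray between -0.045 and 0.045 m and z of lemon_b in the frame of white_tray below 0.06 m and x of spice_b in the frame of white_tray between 0.022 and 0.082 m and y of spice_b in the frame of white_tray between -0.03 and 0.03 m and z of spice_b in the frame of white_tray below 0.012 m) or (x of lemon_b in the frame of white_tray between 0.007 and 0.097 m and y of lemon_b in the frame of white_tray between -0.045 and 0.045 m and z of lemon_b in the frame of white_tray below 0.06 m and x of spice_b in the frame of white_tray between -0.082 and -0.022 m and y of spice_b in the frame of white_tray between -0.03 and 0.03 m and z of spice_b in the frame of white_tray below 0.012 m)) and ((x of lemon_a in the frame of blue_tray between -0.097 and -0.007 m and y of lemon_a in the frame of blue_tray between -0.045 and 0.045 m and z of each of lemon_a, onion in the frame of blue_tray below 0.06 m and x of onion in the frame of blue_tray between 0.007 and 0.097 m and y of onion in the frame of blue_tray between -0.045 and 0.045 m) or (x of lemon_a in the frame of blue_tray between 0.007 and 0.097 m and y of lemon_a in the frame of blue_tray between -0.045 and 0.045 m and z of each of lemon_a, onion in the frame of blue_tray below 0.06 m and x of onion in the frame of blue_tray between -0.097 and -0.007 m and y of onion in the frame of blue_tray between -0.045 and 0.045 m)) and distance of spice_a from where it was at the start of the episode below 0.03 m)) and angle between each of spice_a, spice_b's own z axis and vertical below 0.12 rad and linear speed of each of lemon_a, lemon_b, onion, spice_a, spice_b below 0.02 m/s); the robot touches nothing.
It fails at once if a spice jar is tipped over (angle between any of spice_a, spice_b's own z axis and vertical above 0.8 rad).
It fails at once if the mug or the tin is pushed away (distance of any of mug, tin from where it was at the start of the episode above 0.03 m).
It also fails if it takes over 115 s, if anything falls off the work surface, if the arm or the gripper's body presses on something with over 40 N, if the wrist force passes 120 N, or if a joint passes its speed limit or range.

ROBOT

A 6-joint arm with a two-finger parallel gripper is mounted at the origin on a cart in front of the work surface, level with it; the furniture and walls round the work are solid. World frame = base frame: x ahead of the robot, y to its left, z up, the work surface at z = 0. Lengths are in m, angles in degrees, forces in N, time in s.
With the tool pointing down it reaches from about 0.375 to 0.975 m from the base axis. Payload 3.8 kg.
Tool frame: the origin (TCP) lies midway between the tips of the shut fingers; the grasp point (between the pads) lies 19 mm behind it (r.grasp_offset is the distance from the TCP to the grasp point, in m); z points along the fingers, y is the line along which they close (so a half turn about z gives the same grasp; the last joint's range is limited). The gripper opens to 88 mm and grips with 3 to 60 N. Pads are 18 mm wide; open, the fingers measure 123 mm over their backs; the gripper's body (75 mm by 187 mm) begins 45 mm behind the grasp point.
Start: joints at [69.391, 15.12, 91.902, -0, 72.978, -2.114], TCP at [0.214, 0.64, 0.239] pointing down, gripper open.
Joint ranges: [-150.88, 150.88], [-54.13, 125.18], [17.81, 147.31], [-75.09, 255.09], [0, 152.58], [-146.25, 146.25]. Speed limits (degrees/s): [147.25, 147.25, 180, 180, 180, 180].

INTERFACE

Orientations are given as [roll, pitch, yaw] about the fixed x, y, z axes, in that order (R = Rz(yaw) Ry(pitch) Rx(roll)).
In Python, from workcell import status, viewer, r, nets gives the robot as it stands.
- The arm moves only by the shell command python3 -m pendant 'ROWS'. ROWS is JSON, a list of rows, each a list of 7 numbers: the opening, from -1 (shut) to 1 (fully open), then the shift along the tool's x, y, z in m, then the turn, a rotation vector about the tool's x, y, z in degrees. In form: [[fingers, dx, dy, dz, rx, ry, rz], ...]. A call has 1 to 8 rows; each row is the pose to reach, as a shift and turn from the pose commanded when the call began, along the tool's axes at that moment; what a row does not reach only later rows make up. A row lasts 1/8 s, in which the tool goes at most 62.5 mm and 10.7 degrees, less where a joint would pass 70% of its speed; a pose out of reach is approached as far as the arm can. A call with a gripper value outside its range is refused whole. The fingers move at their own pace and stop on an object; the grip force is fixed at half the most. Time passes only in rows, so rows that repeat a pose let the fingers close. It gives the time, the measured TCP pose, the force, the opening and the grip force at its end, in the units of the state.
- status.observe(): the state, without advancing time (a new reading comes with each control period).
- viewer.grab_frame(name): name is "scene" or "top" or "wrist"; returns the picture (400x640x3 uint8, red, green, blue); there is no depth.
- viewer.camera_model(name): a dict with "fx", "fy", "cx", "cy" (pixels), "dist_coeffs" ([k1, k2, p1, p2, k3] as OpenCV has them; the pictures are not rectified), "rvec" (rotation vector, rad) and "tvec" (3), from world to camera coordinates, as OpenCV has them; the wrist camera has in their place "tool_from_camera" (4x4, takes a point from camera to tool coordinates, whose origin is the TCP and whose axes are the flange's). Camera axes: x right, y down, z forward; pixel columns grow to the right and rows downward; lengths in m; the calibration is good to about 2 mm. A picture is of the moment at which its call begins: read the wrist's pose just before it. camera_model takes no time and is no camera call.
- r.close_job(): hands the job in; it is judged then, once.
Trained networks look in the newest picture that a camera, given by its name, has taken for a name from the list of things; names that differ only in an ending like _2 or _b are one class to them, and where a whole thing is asked for, a point or a joint stands for the part that bears it (a point fixed in the world has none). Each returns a list of dicts, best first, with "confidence" (0 to 1); they miss things now and then, are a little off and sometimes report something else, mostly with a low value. They report only what shows in the picture. A call takes as long as a camera call. They do not tell look-alikes from the thing itself.
- nets.regions_of(label, camera): "region" (400x640 bool, what is visible of it).
- nets.mark_of(label, camera): "centre" ([x, y, z] in m, in the coordinates of the camera as it stood for that picture, good to about 4 mm: a listed point, or the origin of a listed thing).
The state is a dict: "time_s": time; "joints": joint angles; "dq": joint speeds; "tau": joint torques, N m; "position": TCP position; "orientation": TCP orientation; "contact_force": force on the tool from outside, world axes, zero at the start; "moment": the same for the moment, N m; "opening": opening from 0.0 (shut) to 1.0 (fully open); "grasp_force": force on a finger pad.
Only numpy, scipy, OpenCV 4.12 (cv2) and the standard library are available. Lean on these libraries where they do the work, as an engineer would, in place of code of your own. Each camera call takes 0.05 s, during which the arm holds its last target. There are 200 camera calls.

## Working session

There is one attempt and no reset: what is moved stays moved. The work goes in short steps, Python scripts to look and compute and a shell command to move; the robot and the scene stay as the last step left them, time stands still between calls to the robot, and variables do not carry over. Pictures are saved under pics/ and viewed, at most 14 in all, crops included, and the job is handed in when it is done.

```bash
ls; mkdir -p pics; cat > h.py <<'E'
import numpy as np, cv2
from workcell import status, viewer, r, nets
from scipy.spatial.transform import Rotation as R
def cam(name, st=None):
    m=viewer.camera_model(name)
    K=np.array([[m['fx'],0,m['cx']],[0,m['fy'],m['cy']],[0,0,1.]]); d=np.array(m['dist_coeffs'])
    if 'rvec' in m:
        Rc=cv2.Rodrigues(np.array(m['rvec'],float))[0]; t=np.array(m['tvec'],float).ravel()
        T=np.eye(4); T[:3,:3]=Rc.T; T[:3,3]=-Rc.T@t
    else:
        st=st or status.observe(); W=np.eye(4)
        W[:3,:3]=R.from_euler('xyz',st['orientation'],degrees=True).as_matrix(); W[:3,3]=st['position']
        T=W@np.array(m['tool_from_camera'])
    return K,d,T
def ray(c,uv):
    K,d,T=c; p=cv2.undistortPoints(np.array([[uv]],float),K,d)[0,0]
    v=T[:3,:3]@np.array([p[0],p[1],1]); return T[:3,3],v/np.linalg.norm(v)
def at_z(c,uv,z):
    o,v=ray(c,uv); return o+v*(z-o[2])/v[2]
def tri(rs):
    A=sum(np.eye(3)-np.outer(v,v) for o,v in rs); b=sum((np.eye(3)-np.outer(v,v))@o for o,v in rs)
    return np.linalg.solve(A,b)
def proj(c,P):
    K,d,T=c; Ti=np.linalg.inv(T)
    return cv2.projectPoints(np.array(P,float).reshape(-1,3),cv2.Rodrigues(Ti[:3,:3])[0],Ti[:3,3],K,d)[0][:,0]
def grab(name,f):
    im=viewer.grab_frame(name); cv2.imwrite('pics/'+f,im[:,:,::-1]); return im
E
python3 - <<'E'
from h import *
print(status.observe())
C={}
for n in('scene','top'):
    grab(n,n+'0.png'); C[n]=cam(n); print(n,C[n][2][:3,3].round(3))
    for l in 'white_tray blue_tray lemon_a onion spice_a mug tin'.split():
        for q in nets.mark_of(l,n):
            p=C[n][2]@np.r_[q['centre'],1]; print(n,l,round(q['confidence'],2),p[:3].round(3),proj(C[n],p[:3])[0].round())
E
```

```text
pics
{'time_s': 0.0, 'joints': array([ 6.93926959e+01,  1.51690639e+01,  9.19821523e+01, -1.38098488e-03,
        7.29780568e+01, -2.11284766e+00]), 'dq': array([ 0.04294658, -0.01203794, -0.13845951,  0.0285442 ,  0.02328996,
        0.0885945 ]), 'tau': array([-2.03903241e-03, -5.02100945e+01, -3.56881642e+01,  7.26916501e-02,
        2.91500642e-02, -1.74489123e-04]), 'position': array([0.21385696, 0.63946127, 0.23738067]), 'orientation': array([-1.79870766e+02, -3.44732970e-03,  1.61505945e+02]), 'contact_force': array([-0.10682651, -0.32206198, -0.5024195 ]), 'moment': array([0.01012562, 0.00766642, 0.01138046]), 'grasp_force': 0.0, 'opening': 0.9985161595400728}
scene [ 0.009 -0.713  0.5  ]
scene white_tray 0.73 [ 0.48   0.347 -0.001] [232. 172.]
scene blue_tray 0.77 [ 0.493  0.105 -0.003] [275. 197.]
scene lemon_a 0.9 [ 0.534 -0.376 -0.   ] [417. 274.]
scene lemon_a 0.9 [ 0.422 -0.059  0.002] [286. 228.]
scene lemon_a 0.81 [ 0.42  -0.341  0.002] [367. 288.]
scene lemon_a 0.36 [ 0.601 -0.263  0.004] [397. 237.]
scene onion 0.95 [ 0.58  -0.125  0.   ] [350. 218.]
scene spice_a 0
[... 178 characters left out ...]
285. 155.]
top [ 0.461 -0.003  1.218]
top white_tray 0.88 [ 0.478  0.344 -0.001] [207. 223.]
top blue_tray 0.94 [ 0.492  0.107 -0.   ] [284. 218.]
top blue_tray 0.31 [ 0.524 -0.38  -0.001] [441. 207.]
top lemon_a 0.86 [ 0.42  -0.057  0.002] [338. 241.]
top lemon_a 0.78 [ 0.528 -0.378 -0.002] [440. 206.]
top lemon_a 0.71 [ 0.418 -0.339  0.004] [429. 241.]
top onion 0.7 [ 0.577 -0.121  0.001] [358. 190.]
top onion 0.36 [ 0.704  0.056 -0.001] [301. 150.]
top spice_a 0.73 [ 0.593 -0.268  0.003] [405. 185.]
top spice_a 0.55 [ 0.434 -0.17  -0.002] [374. 236.]
top tin 0.64 [0.69  0.352 0.002] [205. 154.]
top tin 0.56 [ 0.58  -0.118  0.001] [357. 189.]
top tin 0.25 [ 0.524 -0.38  -0.   ] [441. 207.]
```

View pics/scene0.png

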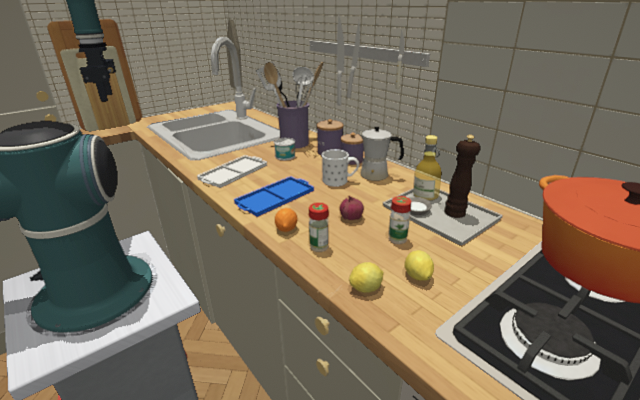

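View pics/top0.png

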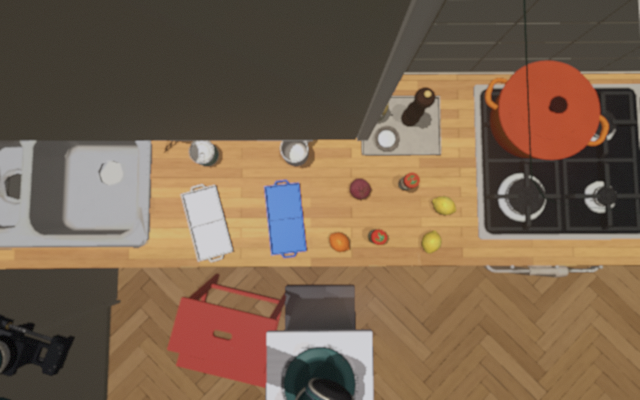

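```bash
python3 - <<'E'
from h import *
c=cam('top'); cs=cam('scene'); vis=grab('top','top1.png').copy(); vis_s=grab('scene','scene1.png')
def pts(m,z,cc=c):
    k=max(cv2.findContours(m.astype(np.uint8),cv2.RETR_EXTERNAL,cv2.CHAIN_APPROX_NONE)[0],key=len)[:,0]
    return np.array([at_z(cc,p,z)[:2] for p in k])
for l,z in [('white_tray',.012),('blue_tray',.012),('lemon_a',.028),('onion',.033),('spice_a',.1)]:
    S=[q for q in nets.regions_of(l,'scene') if q['confidence']>.3] if 'tray' not in l else []
    for q in nets.regions_of(l,'top'):
        if q['confidence']<.3 or q['region'].sum()<20: continue
        P=pts(q['region'],z); (ce,s,a)=cv2.minAreaRect((P*1000).astype(np.float32))
        b=cv2.boxPoints((ce,s,a)); e=[b[1]-b[0],b[2]-b[1]]; e=max(e,key=np.linalg.norm)
        ctr=P.mean(0); ang=np.degrees(np.arctan2(e[1],e[0]))
        ys,xs=np.nonzero(q['region']); uv=(xs.mean(),ys.mean())
        w,V=np.linalg.eigh(np.cov(np.array([at_z(c,p,z)[:2] for p in zip(xs,ys)]).T)); v=V[:,1]
        col=vis[ys,xs].mean(0).round()
        print(l,round(q['confidence'],2),np.round(uv),col,'c',np.round(ce,0),'size',np.round(s),'ang',round(ang),'pca',round(np.degrees(np.arctan2(v[1],v[0])))%180, np.sqrt(w*1e6).round(1)*4)
        for t in S:
            yy,xx=np.nonzero(t['region']); rs=[ray(c,uv),ray(cs,(xx.mean(),yy.mean()))]
            p=tri(rs); g=max(np.linalg.norm(np.cross(v,p-o)) for o,v in rs)
            if g<.012: print('    tri',p.round(3),round(g,4))
E
```

```text
white_tray 0.59 [207. 223.] [200. 199. 200.] c [478. 341.] size [229. 110.] ang 15 pca 15 [125.2 245.2]
blue_tray 0.6 [444. 205.] [184. 163.  76.] c [ 528. -383.] size [70. 58.] ang 90 pca 68 [58.8 74.8]
blue_tray 0.59 [285. 219.] [101. 138. 199.] c [486. 105.] size [227. 111.] ang 6 pca 6 [125.2 247.2]
lemon_a 0.7 [431. 241.] [183. 161.  73.] c [ 418. -338.] size [57. 62.] ang -46 pca 154 [58. 68.]
    tri [ 0.419 -0.337  0.03 ] 0.001
lemon_a 0.58 [444. 205.] [186. 165.  76.] c [ 528. -378.] size [64. 55.] ang 90 pca 84 [57.2 68. ]
    tri [ 0.529 -0.379  0.027] 0.0006
onion 0.9 [360. 188.] [124.  69.  65.] c [ 580. -123.] size [62. 63.] ang -45 pca 127 [64.8 65.6]
    tri [ 0.58  -0.124  0.028] 0.0001
spice_a 0.76 [408. 181.] [146.  92.  65.] c [ 593. -255.] size [39. 59.] ang -57 pca 121 [41.6 62.4]
    tri [ 0.598 -0.266  0.055] 0.0003
spice_a 0.6 [377. 236.] [157.  88.  61.] c [ 435. -163.] size [54. 42.] ang 90 pca 84 [45.6 55.6]
    tri [ 0.435 -0.17   0.057] 0.0
```

```bash
cat >> h.py <<'E'
def rel(*wps):
    "each (x,y,z,yaw): tool shift (m) and turn (deg) from the pose now"
    st=status.observe(); W=R.from_euler('xyz',st['orientation'],degrees=True); p=st['position']
    print('now',np.round(p,4),np.round(st['orientation'],1),'t',round(st['time_s'],2),'F',np.round(st['contact_force'],1),'open',round(st['opening'],3),'grip',round(st['grasp_force'],1),'j',np.round(st['joints']))
    for x,y,z,yaw in wps:
        s=W.inv().apply(np.array([x,y,z])-p); t=(W.inv()*R.from_euler('xyz',[180,0,yaw],degrees=True)).as_rotvec(degrees=True)
        print((x,y,z,yaw),'->',s.round(4),t.round(1),'mm',round(1000*np.linalg.norm(s)))
E
python3 -c "
from h import *
rel((.45,.25,.33,161.5),(.45,-.33,.33,120))"
```

```text
now [0.2141 0.6401 0.2387] [180.   -0.  161.5] t 1.3 F [ 0.   0.1 -0.2] open 1.002 grip 0.0 j [69. 15. 92.  0. 73. -2.]
(0.45, 0.25, 0.33, 161.5) -> [-0.3475 -0.2951 -0.0913] [ 0. -0.  0.] mm 465
(0.45, -0.33, 0.33, 120) -> [-0.5315 -0.8452 -0.0913] [ 0.  -0.  41.5] mm 1003
```

```bash
python3 -m pendant '[[1,-0.18,-0.15,-0.09,0,0,0],[1,-0.35,-0.295,-0.09,0,0,0],[1,-0.35,-0.295,-0.09,0,0,0],[1,-0.35,-0.295,-0.09,0,0,0],[1,-0.35,-0.295,-0.09,0,0,0],[1,-0.35,-0.295,-0.09,0,0,0],[1,-0.35,-0.295,-0.09,0,0,0],[1,-0.35,-0.295,-0.09,0,0,0]]'; python3 -c "
from h import *
rel((.45,-.33,.33,120),(.45,-.33,.33,161))"
```

```text
time_s: 2.3
position: [0.4539, 0.2468, 0.3298]
orientation: [180.0, 0.1, 161.3]
contact_force: [0.9, 0.4, 0.0]
opening: 0.999
grasp_force: 0.0
now [0.4539 0.2468 0.3298] [1.800e+02 1.000e-01 1.613e+02] t 2.3 F [0.9 0.4 0. ] open 0.999 grip 0.0 j [ 26.  -5. 104.  -0.  81. -46.]
(0.45, -0.33, 0.33, 120) -> [-1.808e-01 -5.478e-01 -3.000e-04] [ 0.1  0.1 41.3] mm 577
(0.45, -0.33, 0.33, 161) -> [-1.808e-01 -5.478e-01 -3.000e-04] [0.  0.1 0.3] mm 577
```

```bash
python3 -m pendant '[[1,-0.02,-0.06,0,0,0,5],[1,-0.18,-0.548,0,0,0,41],[1,-0.18,-0.548,0,0,0,41],[1,-0.18,-0.548,0,0,0,41],[1,-0.18,-0.548,0,0,0,41],[1,-0.18,-0.548,0,0,0,41],[1,-0.18,-0.548,0,0,0,41],[1,-0.18,-0.548,0,0,0,41]]';python3 -m pendant '[[1,-0.018,-0.03,0,0,0,0],[1,-0.018,-0.03,0,0,0,0],[1,-0.018,-0.03,0,0,0,0],[1,-0.018,-0.03,0,0,0,0]]'; python3 - <<'E'
from h import *
rel((.45,-.33,.33,120)); c=cam('wrist'); print(c[2].round(2)); im=grab('wrist','w0.png')
for l in ['lemon_a','onion','spice_a']:
    for q in nets.mark_of(l,'wrist'):
        p=c[2]@np.r_[q['centre'],1]; print(l,round(q['confidence'],2),p[:3].round(3),proj(c,p[:3])[0].round())
for q in nets.regions_of('lemon_a','wrist'):
    ys,xs=np.nonzero(q['region']); P=np.array([at_z(c,p,.028)[:2] for p in zip(xs,ys)][::7])
    w,V=np.linalg.eigh(np.cov(P.T)); v=V[:,1]; print(round(q['confidence'],2),(xs.mean(),ys.mean()),P.mean(0).round(3),'axis',round(np.degrees(np.arctan2(v[1],v[0])))%180,4000*np.sqrt(w))
E
```

```text
time_s: 3.3
position: [0.4494, -0.2527, 0.3292]
orientation: [180.0, 0.1, 120.5]
contact_force: [0.8, 1.1, -0.3]
opening: 1.001
grasp_force: 0.0
time_s: 3.8
position: [0.4335, -0.2802, 0.3289]
orientation: [180.0, 0.0, 120.6]
contact_force: [-0.8, 1.2, 0.1]
opening: 1.0
grasp_force: 0.0
now [ 0.4335 -0.2802  0.3289] [180.    0.  120.6] t 3.8 F [-0.8  1.2  0.1] open 1.0 grip 0.0 j [-36.  -5. 104.   0.  81. -66.]
(0.45, -0.33, 0.33, 120) -> [-0.0512 -0.0112 -0.0012] [0.  0.  0.6] mm 52
[[ 0.86  0.49  0.14  0.4 ]
 [ 0.51 -0.83 -0.23 -0.22]
 [ 0.    0.27 -0.96  0.47]
 [ 0.    0.    0.    1.  ]]
lemon_a 0.97 [ 0.527 -0.38   0.001] [338. 250.]
lemon_a 0.56 [ 0.417 -0.336  0.   ] [287. 187.]
onion 0.72 [ 0.578 -0.121 -0.   ] [472. 112.]
spice_a 0.73 [ 0.6   -0.263 -0.002] [424. 207.]
spice_a 0.58 [ 0.433 -0.169  0.003] [361.  85.]
0.9 (np.float64(401.7344827586207), np.float64(8.157471264367816)) [ 0.425 -0.075] axis 30 [23.63457361 63.87709724]
0.75 (np.float64(340.50244798041615), np.float64(256.9345165238678)) [ 0.528 -0.378] axis 75 [60.85444612 72.52302835]
0.67 (np.float64(286.3438805970149), np.float64(193.22746268656715)) [ 0.419 -0.337] axis 151 [56.17211011 68.77170363]
0.16 (np.float64(482.06505494505495), np.float64(114.49758241758242)) [ 0.58  -0.123] axis 30 [65.14654618 70.02893426]
```

View pics/w0.png

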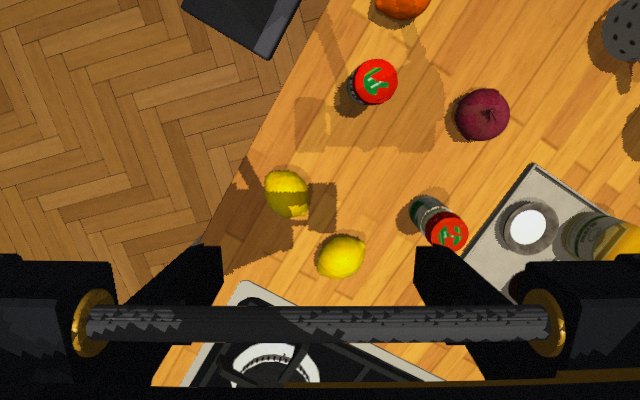

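```bash
python3 -c "
from h import *
rel((.418,-.337,.11,152),(.418,-.337,.01,152))"
```

```text
now [ 0.4334 -0.2807  0.3288] [180.    0.  120.6] t 4.05 F [-0.2 -0.2 -0.1] open 1.005 grip 0.0 j [-36.  -5. 104.   0.  81. -66.]
(0.418, -0.337, 0.11, 152) -> [-0.0406 -0.042   0.2188] [  0.    0.  -31.4] mm 226
(0.418, -0.337, 0.01, 152) -> [-0.0406 -0.042   0.3188] [  0.    0.  -31.4] mm 324
```

```bash
python3 -m pendant '[[1,-0.04,-0.042,0.04,0,0,-10],[1,-0.04,-0.042,0.09,0,0,-20],[1,-0.04,-0.042,0.15,0,0,-31.4],[1,-0.04,-0.042,0.2,0,0,-31.4],[1,-0.04,-0.042,0.219,0,0,-31.4],[1,-0.04,-0.042,0.219,0,0,-31.4],[1,-0.04,-0.042,0.219,0,0,-31.4]]'; python3 - <<'E'
from h import *
rel((.418,-.337,.11,152),(.418,-.337,.01,152)); c=cam('wrist'); im=grab('wrist','w1.png')
for q in nets.mark_of('lemon_a','wrist')[:3]:
    p=c[2]@np.r_[q['centre'],1]; print(round(q['confidence'],2),p[:3].round(3))
for q in nets.regions_of('lemon_a','wrist')[:3]:
    ys,xs=np.nonzero(q['region']); P=np.array([at_z(c,p,.028)[:2] for p in zip(xs,ys)][::17])
    w,V=np.linalg.eigh(np.cov(P.T)); v=V[:,1]; print(round(q['confidence'],2),(xs.mean(),ys.mean()),P.mean(0).round(3),'axis',round(np.degrees(np.arctan2(v[1],v[0])))%180,4000*np.sqrt(w))
E
```

```text
time_s: 4.92
position: [0.4188, -0.3384, 0.1121]
orientation: [-179.9, 0.2, 151.9]
contact_force: [-0.1, -0.4, 0.1]
opening: 1.001
grasp_force: 0.0
now [ 0.4188 -0.3384  0.1121] [-179.9    0.2  151.9] t 4.92 F [-0.1 -0.4  0.1] open 1.001 grip 0.0 j [ -42.    7.  116.   -0.   57. -103.]
(0.418, -0.337, 0.11, 152) -> [0.0014 0.0009 0.0021] [-0.1  0.2 -0.1] mm 3
(0.418, -0.337, 0.01, 152) -> [0.0018 0.001  0.1021] [-0.1  0.2 -0.1] mm 102
0.98 [ 0.417 -0.338 -0.002]
0.79 [ 0.526 -0.38   0.003]
0.93 (np.float64(319.2587129194359), np.float64(209.336359215432)) [ 0.419 -0.337] axis 155 [55.31641997 70.39478771]
0.74 (np.float64(337.83368294875635), np.float64(360.42972729997)) [ 0.537 -0.382] axis 60 [42.11430753 81.2597788 ]
```

View pics/w1.png

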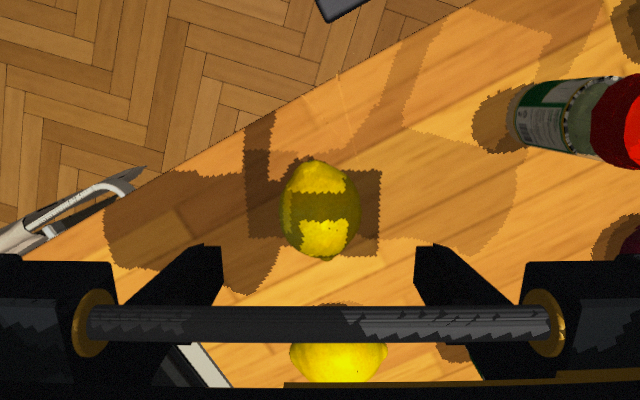

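```bash
python3 -m pendant '[[1,0.001,0.001,0.04,0,0,0],[1,0.001,0.001,0.075,0,0,0],[1,0.001,0.001,0.101,0,0,0],[1,0.001,0.001,0.101,0,0,0],[-1,0.001,0.001,0.101,0,0,0],[-1,0.001,0.001,0.101,0,0,0],[-1,0.001,0.001,0.101,0,0,0],[-1,0.001,0.001,0.101,0,0,0]]'; python3 -m pendant '[[-1,0,0,0,0,0,0],[-1,0,0,0,0,0,0],[-1,0,0,-0.03,0,0,0],[-1,0,0,-0.08,0,0,0],[-1,0,0,-0.14,0,0,0],[-1,0,0,-0.18,0,0,0],[-1,0,0,-0.18,0,0,0]]'; python3 -c "
from h import *
rel((.45,0,.2,180),(.528,.3565,.19,195),(.528,.3565,.019,195))"
```

```text
time_s: 6.08
position: [0.4173, -0.3364, 0.0097]
orientation: [-180.0, 0.1, 151.9]
contact_force: [-0.5, 0.0, 3.9]
opening: 0.61
grasp_force: 29.9
time_s: 6.95
position: [0.4188, -0.3375, 0.1926]
orientation: [-179.9, 0.4, 151.9]
contact_force: [0.9, -0.1, -1.7]
opening: 0.608
grasp_force: 29.9
now [ 0.4188 -0.3375  0.1926] [-179.9    0.4  151.9] t 6.95 F [ 0.9 -0.1 -1.7] open 0.608 grip 29.9 j [ -42.    2.  112.    0.   66. -103.]
(0.45, 0, 0.2, 180) -> [ 0.1313  0.3125 -0.0089] [ -0.2   0.4 -28.1] mm 339
(0.528, 0.3565, 0.19, 195) -> [ 2.305e-01  6.637e-01 -3.000e-04] [ -0.3   0.4 -43.1] mm 703
(0.528, 0.3565, 0.019, 195) -> [0.2318 0.664  0.1707] [ -0.3   0.4 -43.1] mm 724
```

```bash
python3 -m pendant '[[-1,0.011,0.031,0,0,0,-4],[-1,0.032,0.09,0,0,0,-10],[-1,0.23,0.664,0,0,0,-43],[-1,0.23,0.664,0,0,0,-43],[-1,0.23,0.664,0,0,0,-43],[-1,0.23,0.664,0,0,0,-43],[-1,0.23,0.664,0,0,0,-43],[-1,0.23,0.664,0,0,0,-43]]'; python3 -c "
from h import *
rel((.528,.3565,.19,195),(.528,.3565,.019,195))"
```

```text
time_s: 7.95
position: [0.4884, 0.1306, 0.186]
orientation: [-180.0, -0.2, -165.1]
contact_force: [1.4, -0.2, -1.1]
opening: 0.613
grasp_force: 29.9
now [0.4884 0.1306 0.186 ] [-180.    -0.2 -165.1] t 7.95 F [ 1.4 -0.2 -1.1] open 0.613 grip 29.9 j [ 12.  -1. 116.  -0.  66. -93.]
(0.528, 0.3565, 0.19, 195) -> [-0.0964  0.2081 -0.0044] [-0.  -0.2 -0.1] mm 229
(0.528, 0.3565, 0.019, 195) -> [-0.0971  0.2081  0.1666] [-0.  -0.2 -0.1] mm 284
```

```bash
python3 -m pendant '[[-1,-0.025,0.055,0,0,0,0],[-1,-0.05,0.11,0,0,0,0],[-1,-0.075,0.16,0,0,0,0],[-1,-0.09,0.19,0,0,0,0],[-1,-0.09,0.19,0,0,0,0],[-1,-0.09,0.19,0,0,0,0]]'; python3 - <<'E'
from h import *
rel((.528,.3565,.07,195),(.528,.3565,.019,195)); c=cam('wrist'); grab('wrist','w2.png')
for l in ['white_tray','blue_tray']:
  for q in nets.mark_of(l,'wrist')[:2]:
    p=c[2]@np.r_[q['centre'],1]; print(l,round(q['confidence'],2),p[:3].round(3))
  for q in nets.regions_of(l,'wrist')[:1]: 
    ys,xs=np.nonzero(q['region']); print(xs.min(),xs.max(),ys.min(),ys.max())
for s in (-1,1): print(proj(c,[[.478+s*.052*np.cos(.262),.343+s*.052*np.sin(.262),.004]]))
E
```

```text
time_s: 8.7
position: [0.5268, 0.3344, 0.1862]
orientation: [-179.9, -0.2, -165.1]
contact_force: [-1.0, 0.6, -1.9]
opening: 0.611
grasp_force: 29.9
now [0.5268 0.3344 0.1862] [-179.9   -0.2 -165.1] t 8.7 F [-1.   0.6 -1.9] open 0.611 grip 29.9 j [ 30.  12. 101.  -0.  67. -75.]
(0.528, 0.3565, 0.07, 195) -> [-0.0073  0.0212  0.1162] [-0.1 -0.2 -0.1] mm 118
(0.528, 0.3565, 0.019, 195) -> [-0.0075  0.0213  0.1672] [-0.1 -0.2 -0.1] mm 169
white_tray 0.8 [ 0.476  0.343 -0.005]
275 406 0 245
blue_tray 0.88 [0.493 0.105 0.001]
17 147 0 209
[[341.22425754  74.5607297 ]]
[[339.40814479 188.63511298]]
```

View pics/w2.png

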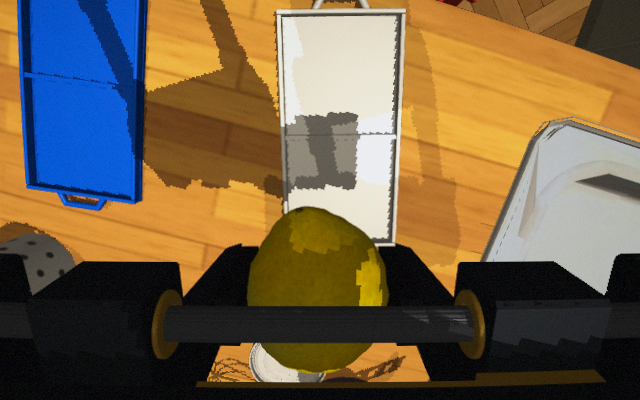

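```bash
python3 -m pendant '[[-1,-0.007,0.021,0.04,0,0,0],[-1,-0.007,0.021,0.08,0,0,0],[-1,-0.007,0.021,0.12,0,0,0],[-1,-0.007,0.021,0.15,0,0,0],[-1,-0.007,0.021,0.166,0,0,0],[-1,-0.007,0.021,0.166,0,0,0],[-1,-0.007,0.021,0.166,0,0,0]]'; python3 -m pendant '[[-1,0,0,0,0,0,0],[0.6,0,0,0,0,0,0],[0.6,0,0,0,0,0,0],[0.6,0,0,0,0,0,0],[0.6,0,0,-0.04,0,0,0],[1,0,0,-0.1,0,0,0],[1,0,0,-0.16,0,0,0],[1,0,0,-0.2,0,0,0]]'; python3 - <<'E'
from h import *
rel((.47,-.1,.23,130),(.528,-.379,.2,78)); c=cam('wrist'); im=grab('wrist','w3.png'); c2=cam('top');grab('top','t3.png')
for n,cc in (('wrist',c),('top',c2)):
  for q in nets.mark_of('lemon_a',n):
    p=cc[2]@np.r_[q['centre'],1]; print(n,round(q['confidence'],2),p[:3].round(3))
E
```

```text
time_s: 9.82
position: [0.5307, 0.3583, 0.0244]
orientation: [180.0, 0.2, -165.1]
contact_force: [-0.4, 0.2, -0.8]
opening: 0.607
grasp_force: 29.9
time_s: 10.82
position: [0.5304, 0.3583, 0.2266]
orientation: [179.9, 0.2, -165.1]
contact_force: [0.3, -0.2, 0.2]
opening: 0.997
grasp_force: 0.0
now [0.5304 0.3583 0.2266] [ 179.9    0.2 -165.1] t 10.82 F [ 0.3 -0.2  0.2] open 0.997 grip 0.0 j [ 32.  12.  97.  -0.  71. -73.]
(0.47, -0.1, 0.23, 130) -> [ 0.1763 -0.4273 -0.0046] [ 0.2  0.2 64.9] mm 462
(0.528, -0.379, 0.2, 78) -> [ 0.1921 -0.7119  0.025 ] [3.000e-01 1.000e-01 1.169e+02] mm 738
wrist 0.71 [ 0.531  0.363 -0.   ]
wrist 0.59 [0.69  0.351 0.001]
top 0.74 [ 0.522 -0.379 -0.001]
top 0.54 [0.53  0.356 0.007]
top 0.52 [ 0.419 -0.06  -0.002]
top 0.34 [ 0.704  0.059 -0.   ]
```

```bash
python3 -m pendant '[[1,0.012,-0.04,0,0,0,8],[1,0.192,-0.712,0.02,0,0,117],[1,0.192,-0.712,0.02,0,0,117],[1,0.192,-0.712,0.02,0,0,117],[1,0.192,-0.712,0.02,0,0,117],[1,0.192,-0.712,0.02,0,0,117],[1,0.192,-0.712,0.02,0,0,117],[1,0.192,-0.712,0.02,0,0,117]]'; python3 -c "
from h import *
rel((.528,-.379,.2,78))"
```

```text
time_s: 12.02
position: [0.5255, -0.1228, 0.2071]
orientation: [-179.8, -0.2, 111.3]
contact_force: [1.1, -0.6, -0.2]
opening: 1.0
grasp_force: 0.0
now [ 0.5255 -0.1228  0.2071] [-179.8   -0.2  111.3] t 12.03 F [ 1.1 -0.6 -0.2] open 1.0 grip 0.0 j [-16.   2. 110.   0.  68. -37.]
(0.528, -0.379, 0.2, 78) -> [-0.2395 -0.0909  0.0067] [-0.2 -0.1 33.3] mm 256
```

```bash
python3 -m pendant '[[1,-0.055,-0.02,0.006,0,0,10],[1,-0.11,-0.041,0.006,0,0,20],[1,-0.165,-0.061,0.006,0,0,27],[1,-0.205,-0.077,0.006,0,0,30],[1,-0.225,-0.085,0.02,0,0,30],[1,-0.225,-0.085,0.04,0,0,30],[1,-0.225,-0.085,0.06,0,0,30],[1,-0.225,-0.085,0.06,0,0,30]]'; python3 - <<'E'
from h import *
rel((.528,-.379,.11,78),(.528,-.379,.01,78)); c=cam('wrist'); im=grab('wrist','w4.png')
for q in nets.mark_of('lemon_a','wrist')[:3]:
    p=c[2]@np.r_[q['centre'],1]; print(round(q['confidence'],2),p[:3].round(3))
for q in nets.regions_of('lemon_a','wrist')[:3]:
    ys,xs=np.nonzero(q['region']); P=np.array([at_z(c,p,.028)[:2] for p in zip(xs,ys)][::17])
    w,V=np.linalg.eigh(np.cov(P.T)); v=V[:,1]; print(round(q['confidence'],2),(xs.mean(),ys.mean()),P.mean(0).round(3),'axis',round(np.degrees(np.arctan2(v[1],v[0])))%180,4000*np.sqrt(w))
E
```

```text
time_s: 13.02
position: [0.53, -0.3587, 0.1463]
orientation: [-179.7, -0.2, 81.8]
contact_force: [-0.2, 0.9, 0.3]
opening: 1.005
grasp_force: 0.0
now [ 0.53   -0.3587  0.1463] [-179.7   -0.2   81.8] t 13.03 F [-0.2  0.9  0.3] open 1.005 grip 0.0 j [-36.  16. 101.   0.  63. -28.]
(0.528, -0.379, 0.11, 78) -> [-0.0205  0.0012  0.0362] [-0.3 -0.2  3.8] mm 42
(0.528, -0.379, 0.01, 78) -> [-0.0209  0.0018  0.1362] [-0.3 -0.2  3.8] mm 138
0.72 (np.float64(321.26815061368836), np.float64(222.44019138755982)) [ 0.53  -0.378] axis 64 [54.40275522 75.40846944]
```

View pics/w4.png

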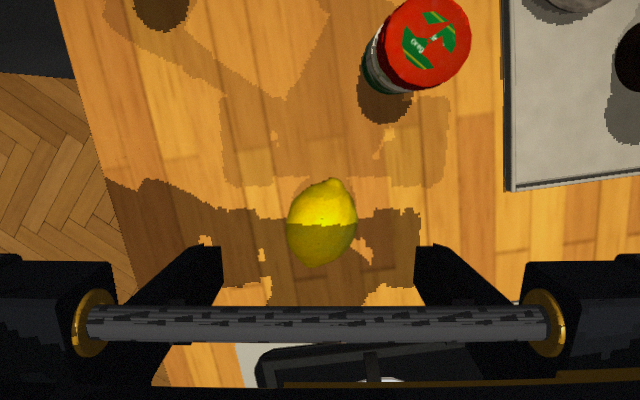

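```bash
python3 -m pendant '[[1,-0.02,0.001,0.01,0,0,8],[1,-0.02,0.001,0.04,0,0,16],[1,-0.02,0.001,0.08,0,0,16],[1,-0.02,0.001,0.11,0,0,16],[1,-0.02,0.001,0.134,0,0,16],[1,-0.02,0.001,0.134,0,0,16],[1,-0.02,0.001,0.134,0,0,16],[-1,-0.02,0.001,0.134,0,0,16]]'; python3 -m pendant '[[-1,0,0,0,0,0,0],[-1,0,0,0,0,0,0],[-1,0,0,0,0,0,0],[-1,0,0,0,0,0,0],[-1,0,0,-0.04,0,0,0],[-1,0,0,-0.09,0,0,0],[-1,0,0,-0.15,0,0,0],[-1,0,0,-0.19,0,0,0]]'; python3 -c "
from h import *
rel((.543,.111,.2,186),(.543,.111,.2,6))"
```

```text
time_s: 14.18
position: [0.5312, -0.3827, 0.0183]
orientation: [179.8, 0.0, 65.7]
contact_force: [0.3, 0.6, -0.8]
opening: 0.91
grasp_force: 0.0
time_s: 15.18
position: [0.5306, -0.3824, 0.2091]
orientation: [179.8, 0.0, 65.7]
contact_force: [0.4, -0.1, -0.9]
opening: 0.6
grasp_force: 29.5
now [ 0.5306 -0.3824  0.2091] [179.8   0.   65.7] t 15.18 F [ 0.4 -0.1 -0.9] open 0.6 grip 29.5 j [-38.  14.  97.  -0.  69. -14.]
(0.543, 0.111, 0.2, 186) -> [ 0.4548 -0.1917  0.0081] [ 1.000e-01  2.000e-01 -1.203e+02] mm 494
(0.543, 0.111, 0.2, 6) -> [ 0.4548 -0.1917  0.0081] [ 0.2 -0.1 59.7] mm 494
```

```bash
python3 -m pendant '[[-1,0.03,-0.013,0,0,0,5],[-1,0.085,-0.035,0,0,0,14],[-1,0.14,-0.059,0,0,0,24],[-1,0.2,-0.084,0,0,0,34],[-1,0.255,-0.107,0,0,0,44],[-1,0.31,-0.131,0.005,0,0,54],[-1,0.37,-0.156,0.005,0,0,60],[-1,0.42,-0.177,0.005,0,0,60]]'; python3 -m pendant '[[-1,0.025,0.005,0,0,0,0],[-1,0.025,0.005,0,0,0,0],[-1,0.025,0.005,0,0,0,0]]';  python3 - <<'E'
from h import *
rel((.543,.111,.2,6),(.543,.111,.024,6)); c=cam('wrist'); grab('wrist','w5.png')
for l in ['blue_tray']:
  for q in nets.mark_of(l,'wrist')[:2]:
    p=c[2]@np.r_[q['centre'],1]; print(l,round(q['confidence'],2),p[:3].round(3))
E
```

```text
time_s: 16.18
position: [0.5409, 0.0757, 0.2007]
orientation: [180.0, -0.0, 5.6]
contact_force: [0.6, 0.6, -1.7]
opening: 0.598
grasp_force: 29.5
time_s: 16.55
position: [0.5659, 0.0709, 0.2005]
orientation: [180.0, 0.1, 5.7]
contact_force: [0.6, 0.3, -0.5]
opening: 0.596
grasp_force: 29.5
now [0.5659 0.0709 0.2005] [1.8e+02 1.0e-01 5.7e+00] t 16.55 F [ 0.6  0.3 -0.5] open 0.596 grip 29.5 j [  5.   5. 107.  -0.  67.  89.]
(0.543, 0.111, 0.2, 6) -> [-0.0189 -0.0421  0.0005] [ 0.   0.1 -0.3] mm 46
(0.543, 0.111, 0.024, 6) -> [-0.0186 -0.0421  0.1765] [ 0.   0.1 -0.3] mm 182
```

View pics/w5.png

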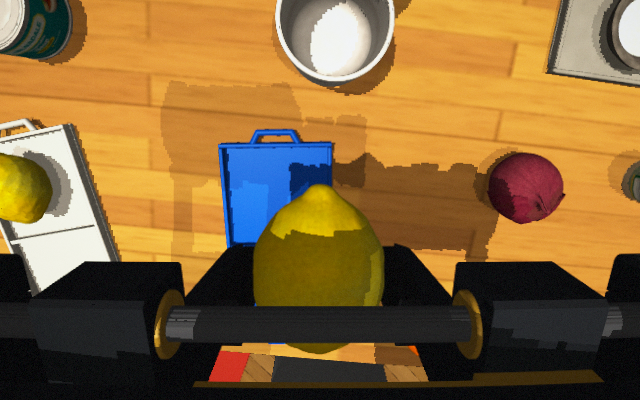

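```bash
python3 -m pendant '[[-1,-0.0186,-0.042,0.02,0,0,0],[-1,-0.0186,-0.042,0.06,0,0,0],[-1,-0.0186,-0.042,0.1,0,0,0],[-1,-0.0186,-0.042,0.135,0,0,0],[-1,-0.0186,-0.042,0.16,0,0,0],[-1,-0.0186,-0.042,0.176,0,0,0],[-1,-0.0186,-0.042,0.176,0,0,0],[-1,-0.0186,-0.042,0.176,0,0,0]]'; python3 -m pendant '[[-1,0,0,0,0,0,0],[0.6,0,0,0,0,0,0],[0.6,0,0,0,0,0,0],[0.6,0,0,0,0,0,0],[0.6,0,0,-0.04,0,0,0],[1,0,0,-0.1,0,0,0],[1,0,0,-0.14,0,0,0],[1,0,0,-0.14,0,0,0]]'; python3 - <<'E'
from h import *
rel((.578,-.122,.16,6),(.578,-.122,.014,6),(.578,-.122,.16,40)); c=cam('wrist'); im=grab('wrist','w6.png')
for n in ('wrist',):
 for l in ('lemon_a','onion','blue_tray','spice_a'):
  for q in nets.mark_of(l,n):
    p=c[2]@np.r_[q['centre'],1]; print(l,round(q['confidence'],2),p[:3].round(3))
E
```

```text
time_s: 17.65
position: [0.545, 0.1112, 0.0263]
orientation: [-180.0, -0.1, 5.7]
contact_force: [0.1, -0.2, 0.3]
opening: 0.599
grasp_force: 29.5
time_s: 18.65
position: [0.5472, 0.1118, 0.1699]
orientation: [-180.0, -0.5, 5.7]
contact_force: [-0.2, 0.1, 0.3]
opening: 0.999
grasp_force: 0.0
now [0.5472 0.1118 0.1699] [-180.    -0.5    5.7] t 18.65 F [-0.2  0.1  0.3] open 0.999 grip 0.0 j [  9.   5. 111.  -0.  63.  93.]
(0.578, -0.122, 0.16, 6) -> [0.0073 0.2358 0.0098] [-0.  -0.5 -0.3] mm 236
(0.578, -0.122, 0.014, 6) -> [0.006  0.2358 0.1558] [-0.  -0.5 -0.3] mm 283
(0.578, -0.122, 0.16, 40) -> [0.0073 0.2358 0.0098] [  0.1  -0.5 -34.3] mm 236
lemon_a 0.83 [0.546 0.112 0.004]
lemon_a 0.81 [0.532 0.362 0.001]
onion 0.71 [0.53  0.36  0.003]
onion 0.6 [ 0.58  -0.121 -0.002]
```

```bash
python3 -m pendant '[[1,0.002,0.055,0,0,0,0],[1,0.004,0.115,0,0,0,0],[1,0.006,0.175,0,0,0,0],[1,0.008,0.215,0,0,0,0],[1,0.008,0.236,0,0,0,0],[1,0.008,0.236,0.01,0,0,0],[1,0.008,0.236,0.03,0,0,0],[1,0.008,0.236,0.03,0,0,0]]'; python3 - <<'E'
from h import *
c=cam('wrist'); im=grab('wrist','w7.png')
for l in ('onion',):
  for q in nets.mark_of(l,'wrist')[:2]:
    p=c[2]@np.r_[q['centre'],1]; print(l,round(q['confidence'],2),p[:3].round(3))
  for q in nets.regions_of(l,'wrist')[:2]:
    ys,xs=np.nonzero(q['region']); print(xs.mean(),ys.mean(),xs.min(),xs.max(),at_z(c,(xs.mean(),ys.mean()),.033).round(3))
rel((.5795,-.122,.13,6),(.5795,-.122,.017,6))
E
```

```text
time_s: 19.9
position: [0.5729, -0.1206, 0.1317]
orientation: [-179.9, 0.3, 5.8]
contact_force: [0.7, -0.1, -0.0]
opening: 0.998
grasp_force: 0.0
onion 0.8 [ 0.576 -0.122 -0.003]
324.77107843137253 191.87124183006537 280 370 [ 0.583 -0.124  0.033]
67.84993627867459 195.77262107051826 0 124 [0.56  0.065 0.033]
now [ 0.5753 -0.1217  0.1349] [-180.     0.     5.8] t 20.05 F [0.1 0.3 0.2] open 1.002 grip 0.0 j [-14.  11. 109.   0.  61.  70.]
(0.5795, -0.122, 0.13, 6) -> [0.0041 0.0008 0.0049] [-0.   0.  -0.2] mm 6
(0.5795, -0.122, 0.017, 6) -> [0.0042 0.0008 0.1179] [-0.   0.  -0.2] mm 118
```

View pics/w7.png

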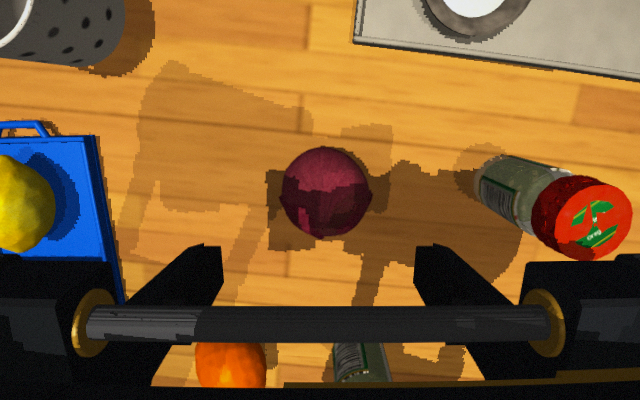

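```bash
python3 -m pendant '[[1,0.005,0.001,0.03,0,0,0],[1,0.005,0.001,0.065,0,0,0],[1,0.005,0.001,0.1,0,0,0],[1,0.005,0.001,0.119,0,0,0],[1,0.005,0.001,0.119,0,0,0],[1,0.005,0.001,0.119,0,0,0],[-1,0.005,0.001,0.119,0,0,0],[-1,0.005,0.001,0.119,0,0,0]]'; python3 -m pendant '[[-1,0,0,0,0,0,0],[-1,0,0,0,0,0,0],[-1,0,0,0,0,0,0],[-1,0,0,-0.03,0,0,0],[-1,0,0,-0.08,0,0,0],[-1,0,0,-0.14,0,0,0],[-1,0,0,-0.17,0,0,0],[-1,0,0,-0.17,0,0,0]]'; python3 -c "
from h import *
rel((.439,.1005,.18,6),(.439,.1005,.023,6))"
```

```text
time_s: 21.05
position: [0.5814, -0.1235, 0.0174]
orientation: [180.0, -0.1, 5.7]
contact_force: [0.8, -1.9, 0.2]
opening: 0.798
grasp_force: 0.8
time_s: 22.05
position: [0.5823, -0.1236, 0.189]
orientation: [179.9, -0.3, 5.7]
contact_force: [0.0, -0.2, -1.6]
opening: 0.736
grasp_force: 30.0
now [ 0.5823 -0.1236  0.189 ] [179.9  -0.3   5.7] t 22.05 F [ 0.  -0.2 -1.6] open 0.736 grip 30.0 j [-14.   8. 105.   0.  66.  70.]
(0.439, 0.1005, 0.18, 6) -> [-0.1204 -0.2373  0.0079] [ 0.1 -0.3 -0.3] mm 266
(0.439, 0.1005, 0.023, 6) -> [-0.1212 -0.2375  0.1649] [ 0.1 -0.3 -0.3] mm 314
```

```bash
python3 -m pendant '[[-1,-0.015,-0.03,0,0,0,0],[-1,-0.04,-0.08,0,0,0,0],[-1,-0.067,-0.132,0,0,0,0],[-1,-0.092,-0.18,0,0,0,0],[-1,-0.11,-0.215,0,0,0,0],[-1,-0.12,-0.237,0,0,0,0],[-1,-0.12,-0.237,0.03,0,0,0],[-1,-0.12,-0.237,0.07,0,0,0]]'; python3 -c "
from h import *
status.observe();viewer.grab_frame('wrist');viewer.grab_frame('wrist')
rel((.439,.1005,.1,6),(.439,.1005,.023,6))"
```

```text
time_s: 23.05
position: [0.4364, 0.1011, 0.1139]
orientation: [-180.0, 0.1, 5.8]
contact_force: [-0.4, -0.9, -2.6]
opening: 0.731
grasp_force: 30.0
now [0.4312 0.0998 0.1094] [179.9   0.8   5.7] t 23.15 F [-0.1  0.2 -1.8] open 0.73 grip 30.0 j [ 10.  -3. 126.   0.  57.  94.]
(0.439, 0.1005, 0.1, 6) -> [0.008  0.0001 0.0093] [ 0.   0.8 -0.3] mm 12
(0.439, 0.1005, 0.023, 6) -> [0.0091 0.     0.0863] [ 0.   0.8 -0.3] mm 87
```

```bash
python3 -m pendant '[[-1,0.004,0,0.03,0,0,0],[-1,0.004,0,0.06,0,0,0],[-1,0.004,0,0.088,0,0,0],[-1,0.004,0,0.088,0,0,0],[-1,0.004,0,0.088,0,0,0]]'; python3 -m pendant '[[0.75,0,0,0,0,0,0],[0.75,0,0,0,0,0,0],[0.75,0,0,0,0,0,0],[0.75,0,0,-0.03,0,0,0],[1,0,0,-0.09,0,0,0],[1,0,0,-0.15,0,0,0],[1,0,0,-0.2,0,0,0],[1,0,0,-0.2,0,0,0]]'; python3 - <<'E'
from h import *
rel((.435,-.17,.2,6),(.435,-.17,.054,6)); c=cam('wrist'); im=grab('wrist','w8.png'); c2=cam('top');grab('top','t8.png')
for n,cc in (('wrist',c),('top',c2)):
 for l in ('lemon_a','onion','spice_a'):
  for q in nets.mark_of(l,n):
    p=cc[2]@np.r_[q['centre'],1]; print(n,l,round(q['confidence'],2),p[:3].round(3))
E
```

```text
time_s: 23.78
position: [0.442, 0.1011, 0.0288]
orientation: [-180.0, -0.0, 5.7]
contact_force: [-0.1, 0.5, -1.3]
opening: 0.739
grasp_force: 30.0
time_s: 24.78
position: [0.4448, 0.1017, 0.2338]
orientation: [-180.0, -0.6, 5.7]
contact_force: [0.2, -1.0, -0.4]
opening: 1.001
grasp_force: 0.0
now [0.4448 0.1017 0.2338] [-180.    -0.6    5.7] t 24.77 F [ 0.2 -1.  -0.4] open 1.001 grip 0.0 j [ 10.  -9. 118.  -0.  71.  94.]
(0.435, -0.17, 0.2, 6) -> [-0.0372  0.2694  0.0332] [-0.  -0.6 -0.3] mm 274
(0.435, -0.17, 0.054, 6) -> [-0.0388  0.2695  0.1792] [-0.  -0.6 -0.3] mm 326
wrist lemon_a 0.94 [0.546 0.112 0.006]
wrist lemon_a 0.71 [0.441 0.104 0.004]
wrist lemon_a 0.65 [ 0.417 -0.06  -0.002]
wrist lemon_a 0.55 [0.53  0.359 0.003]
wrist onion 0.68 [0.441 0.101 0.003]
wrist spice_a 0.81 [ 0.438 -0.169  0.003]
wrist spice_a 0.35 [0.441 0.105 0.003]
top lemon_a 0.9 [0.529 0.358 0.006]
top lemon_a 0.63 [ 0.418 -0.058 -0.002]
top lemon_a 0.57 [0.543 0.112 0.003]
top spice_a 0.74 [ 0.435 -0.171  0.001]
top spice_a 0.58 [ 0.593 -0.265  0.002]
```

View pics/w8.png

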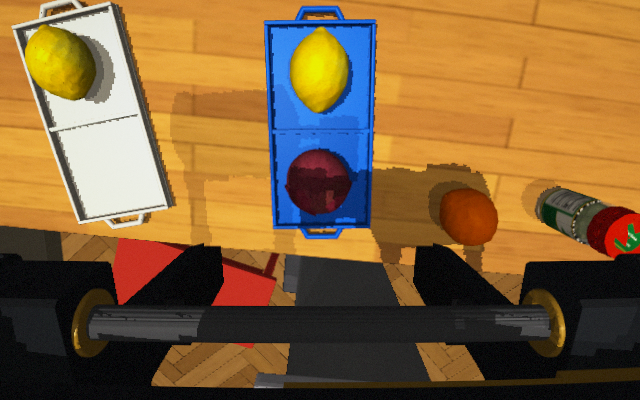

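```bash
python3 -m pendant '[[1,-0.005,0.04,0,0,0,0],[1,-0.014,0.1,0,0,0,0],[1,-0.022,0.16,0,0,0,0],[1,-0.03,0.215,0.01,0,0,0],[1,-0.036,0.25,0.025,0,0,0],[1,-0.038,0.269,0.04,0,0,0],[1,-0.038,0.269,0.05,0,0,0],[1,-0.038,0.269,0.05,0,0,0]]'; python3 - <<'E'
from h import *
c=cam('wrist'); im=grab('wrist','w9.png')
for l in ('spice_a',):
  for q in nets.mark_of(l,'wrist')[:3]:
    p=c[2]@np.r_[q['centre'],1]; print(l,round(q['confidence'],2),p[:3].round(3))
  for q in nets.regions_of(l,'wrist')[:2]:
    m=q['region']; hsv=cv2.cvtColor(im,cv2.COLOR_RGB2HSV); red=m&((hsv[...,0]<8)|(hsv[...,0]>172))&(hsv[...,1]>150)
    (u,v),rad=cv2.minEnclosingCircle(np.argwhere(red)[:,::-1].astype(np.float32)); print((u,v,rad),at_z(c,(u,v),.1).round(3))
rel((.435,-.17,.18,6),(.435,-.17,.054,6))
E
```

```text
time_s: 26.18
position: [0.4295, -0.1694, 0.1767]
orientation: [-179.9, 0.1, 5.7]
contact_force: [-0.4, 0.9, 0.2]
opening: 0.998
grasp_force: 0.0
spice_a 0.8 [ 0.437 -0.169  0.001]
(0.0, 0.0, 0.0) [0.543 0.034 0.1  ]
now [ 0.4308 -0.1696  0.1786] [180.   -0.    5.8] t 26.32 F [-0.4  0.5  0.6] open 1.001 grip 0.0 j [-25.  -6. 121.   0.  65.  60.]
(0.435, -0.17, 0.18, 6) -> [ 0.0041  0.0008 -0.0014] [ 0.  -0.  -0.2] mm 4
(0.435, -0.17, 0.054, 6) -> [0.004  0.0008 0.1246] [ 0.  -0.  -0.2] mm 125
```

View pics/w9.png

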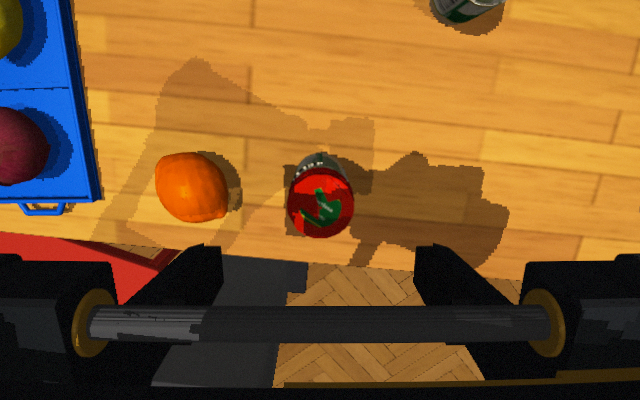

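```bash
python3 -m pendant '[[1,0.005,0.001,0.02,0,0,0],[1,0.005,0.001,0.05,0,0,0],[1,0.005,0.001,0.08,0,0,0],[1,0.005,0.001,0.105,0,0,0],[1,0.005,0.001,0.122,0,0,0],[1,0.005,0.001,0.122,0,0,0],[1,0.005,0.001,0.122,0,0,0]]'; python3 -m pendant '[[-1,0,0,0,0,0,0],[-1,0,0,0,0,0,0],[-1,0,0,0,0,0,0],[-1,0,0,0,0,0,0],[-1,0,0,0,0,0,0],[-1,0,0,0,0,0,0],[-1,0,0,0,0,0,0],[-1,0,0,0,0,0,0]]'; python3 - <<'E'
from h import *
rel((.436,-.17,.2,6))
E
```

```text
time_s: 27.2
position: [0.4364, -0.1711, 0.0571]
orientation: [179.9, -0.1, 5.7]
contact_force: [-0.2, -0.2, 0.3]
opening: 0.995
grasp_force: 0.0
time_s: 28.2
position: [0.4355, -0.1709, 0.0561]
orientation: [-180.0, 0.0, 5.7]
contact_force: [0.1, 0.5, 0.8]
opening: 0.493
grasp_force: 30.0
now [ 0.4355 -0.1709  0.0561] [-180.     0.     5.7] t 28.2 F [0.1 0.5 0.8] open 0.493 grip 30.0 j [-24.   4. 126.   0.  50.  60.]
(0.436, -0.17, 0.2, 6) -> [ 0.0006 -0.0008 -0.1439] [-0.   0.  -0.3] mm 144
```

```bash
python3 -m pendant '[[-1,0,0,-0.02,0,0,0],[-1,0,0,-0.06,0,0,0],[-1,0,0,-0.1,0,0,0],[-1,0,0,-0.14,0,0,0],[-1,0,0,-0.165,0,0,0],[-1,0,0,-0.17,0,0,0],[-1,0,0,-0.17,0,0,0]]'; python3 -c "
from h import *
rel((.428,.3305,.22,15))"
```

```text
time_s: 29.08
position: [0.4351, -0.1707, 0.2253]
orientation: [-180.0, 0.0, 5.7]
contact_force: [-1.2, 0.9, -1.9]
opening: 0.496
grasp_force: 30.0
now [ 0.4351 -0.1707  0.2253] [-180.     0.     5.7] t 29.07 F [-1.2  0.9 -1.9] open 0.496 grip 30.0 j [-24.  -7. 117.  -0.  70.  60.]
(0.428, 0.3305, 0.22, 15) -> [ 0.0428 -0.4994  0.0055] [-0.   0.  -9.3] mm 501
```

```bash
python3 -m pendant '[[-1,0.001,-0.02,0,0,0,0],[-1,0.004,-0.06,0,0,0,-1],[-1,0.008,-0.1,0,0,0,-2],[-1,0.012,-0.15,0,0,0,-3],[-1,0.016,-0.2,0,0,0,-4],[-1,0.02,-0.25,0,0,0,-5],[-1,0.025,-0.3,0,0,0,-6],[-1,0.03,-0.35,0,0,0,-7]]'; python3 -m pendant '[[-1,0.004,-0.04,0,0,0,-1],[-1,0.008,-0.075,0,0,0,-2],[-1,0.01,-0.1,0,0,0,-2.3],[-1,0.01,-0.115,0,0,0,-2.3],[-1,0.01,-0.115,0,0,0,-2.3],[-1,0.01,-0.115,0,0,0,-2.3],[-1,0.01,-0.115,0,0,0,-2.3]]'; python3 - <<'E'
from h import *
c=cam('wrist'); grab('wrist','w10.png'); c=cam('wrist')
for q in nets.mark_of('white_tray','wrist')[:2]:
    p=c[2]@np.r_[q['centre'],1]; print(round(q['confidence'],2),p[:3].round(3))
rel((.428,.3305,.12,15),(.428,.3305,.06,15))
E
```

```text
time_s: 30.08
position: [0.4291, 0.1816, 0.2239]
orientation: [180.0, 0.2, 12.7]
contact_force: [0.4, 0.3, -1.1]
opening: 0.493
grasp_force: 30.0
time_s: 30.95
position: [0.4152, 0.2939, 0.226]
orientation: [180.0, 0.0, 14.9]
contact_force: [-0.8, 0.2, -1.5]
opening: 0.494
grasp_force: 30.0
0.81 [ 0.481  0.343 -0.002]
now [0.4153 0.2941 0.2263] [180.   -0.   14.9] t 31.05 F [ 0.2  0.3 -1.2] open 0.495 grip 30.0 j [ 33.  -3. 113.  -0.  70. 108.]
(0.428, 0.3305, 0.12, 15) -> [ 0.0217 -0.0319  0.1063] [ 0.  -0.  -0.1] mm 113
(0.428, 0.3305, 0.06, 15) -> [ 0.0217 -0.0319  0.1663] [ 0.  -0.  -0.1] mm 171
```

View pics/w10.png

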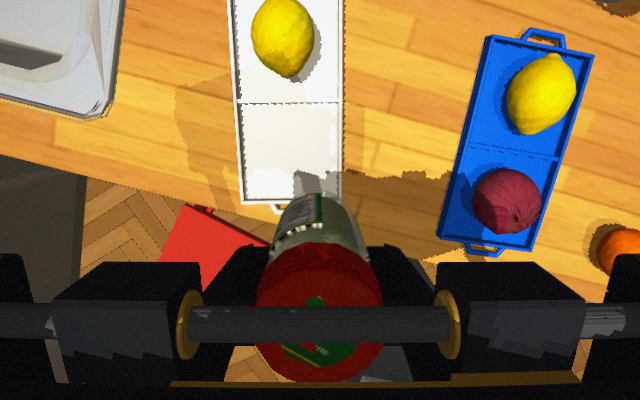

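```bash
python3 -m pendant '[[-1,0.01,-0.015,0.01,0,0,0],[-1,0.022,-0.032,0.03,0,0,0],[-1,0.022,-0.032,0.06,0,0,0],[-1,0.022,-0.032,0.09,0,0,0],[-1,0.022,-0.032,0.12,0,0,0],[-1,0.022,-0.032,0.14,0,0,0],[-1,0.022,-0.032,0.15,0,0,0],[-1,0.022,-0.032,0.15,0,0,0]]'; python3 - <<'E'
from h import *
c=cam('wrist'); grab('wrist','w11.png')
rel((.428,.3305,.061,15))
E
```

```text
time_s: 32.05
position: [0.4276, 0.3314, 0.0752]
orientation: [180.0, 0.1, 15.0]
contact_force: [0.2, 0.3, -2.2]
opening: 0.495
grasp_force: 30.0
now [0.4282 0.3318 0.0762] [-180.   -0.   15.] t 32.1 F [-0.2  0.3 -0.8] open 0.495 grip 30.0 j [ 35.  10. 117.   0.  53. 110.]
(0.428, 0.3305, 0.061, 15) -> [-0.0005  0.0012  0.0152] [-0. -0.  0.] mm 15
```

View pics/w11.png

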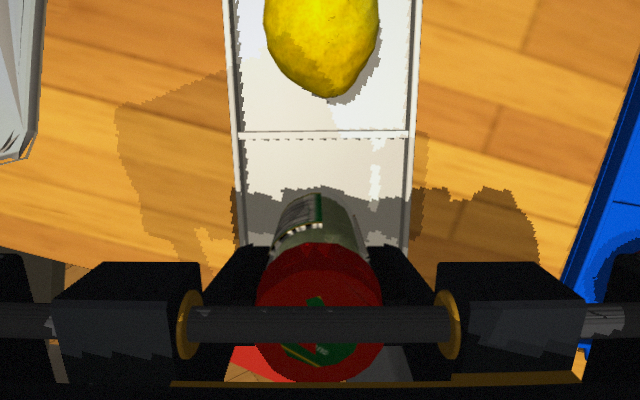

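```bash
python3 -m pendant '[[-1,0,0,0.006,0,0,0],[-1,0,0,0.011,0,0,0],[-1,0,0,0.014,0,0,0],[-1,0,0,0.016,0,0,0],[-1,0,0,0.016,0,0,0],[-1,0,0,0.016,0,0,0]]'; python3 -c "
from h import *
rel((.428,.3305,.061,15))"
```

```text
time_s: 32.85
position: [0.428, 0.3314, 0.0602]
orientation: [-180.0, -0.0, 15.0]
contact_force: [1.1, -0.7, -0.6]
opening: 0.497
grasp_force: 30.0
now [0.428  0.3314 0.0602] [-180.   -0.   15.] t 32.85 F [ 1.1 -0.7 -0.6] open 0.497 grip 30.0 j [ 35.  11. 117.   0.  51. 110.]
(0.428, 0.3305, 0.061, 15) -> [-0.0003  0.0009 -0.0008] [-0. -0.  0.] mm 1
```

Within a millimetre or so of the floor; ease down until contact, then release.

```bash
python3 -m pendant '[[-1,0,0,0.001,0,0,0],[-1,0,0,0.001,0,0,0],[0,0,0,0.001,0,0,0],[0.6,0,0,0.001,0,0,0],[0.6,0,0,0.001,0,0,0],[0.6,0,0,0.001,0,0,0],[0.6,0,0,0.001,0,0,0]]'; python3 -m pendant '[[0.6,0,0,-0.015,0,0,0],[0.6,0,0,-0.04,0,0,0],[0.6,0,0,-0.08,0,0,0],[0.8,0,0,-0.13,0,0,0],[0.8,0,0,-0.17,0,0,0],[0.8,0,0,-0.2,0,0,0],[0.8,0,0,-0.2,0,0,0]]'; python3 - <<'E'
from h import *
rel((.428,.3305,.25,15))
C={n:cam(n) for n in('wrist','top','scene')}
for n,c in C.items():
 grab(n,n+'_end.png')
 for l in ('lemon_a','onion','spice_a'):
  for q in nets.mark_of(l,n):
    p=c[2]@np.r_[q['centre'],1]
    if q['confidence']>.4: print(n,l,round(q['confidence'],2),p[:3].round(3))
E
```

```text
time_s: 33.72
position: [0.4279, 0.3313, 0.0589]
orientation: [180.0, 0.0, 15.0]
contact_force: [0.7, -0.3, -0.4]
opening: 0.803
grasp_force: 0.0
time_s: 34.6
position: [0.4297, 0.3326, 0.2634]
orientation: [-179.8, -0.4, 15.0]
contact_force: [-0.1, -0.9, 0.1]
opening: 0.901
grasp_force: 0.0
now [0.4297 0.3326 0.2634] [-179.8   -0.4   15. ] t 34.6 F [-0.1 -0.9  0.1] open 0.901 grip 0.0 j [ 35.  -0. 107.   0.  73. 110.]
(0.428, 0.3305, 0.25, 15) -> [-0.0023  0.0016  0.0134] [-0.2 -0.4  0. ] mm 14
wrist lemon_a 0.7 [0.532 0.363 0.   ]
wrist lemon_a 0.65 [ 0.417 -0.06  -0.006]
wrist lemon_a 0.56 [0.545 0.11  0.006]
wrist onion 0.95 [0.44  0.105 0.003]
wrist spice_a 0.73 [0.427 0.334 0.005]
top lemon_a 0.67 [0.53  0.358 0.005]
top lemon_a 0.63 [ 0.418 -0.058 -0.003]
top onion 0.73 [0.44  0.106 0.005]
top spice_a 0.78 [ 0.595 -0.266 -0.   ]
top spice_a 0.46 [0.427 0.334 0.006]
scene lemon_a 0.83 [0.552 0.114 0.003]
scene lemon_a 0.77 [0.533 0.36  0.005]
scene lemon_a 0.61 [ 0.424 -0.057  0.   ]
scene onion 0.76 [0.443 0.102 0.003]
scene onion 0.69 [0.433 0.331 0.007]
scene spice_a 0.78 [ 0.602 -0.267 -0.001]
scene spice_a 0.72 [0.431 0.332 0.006]
```

View pics/scene_end.png

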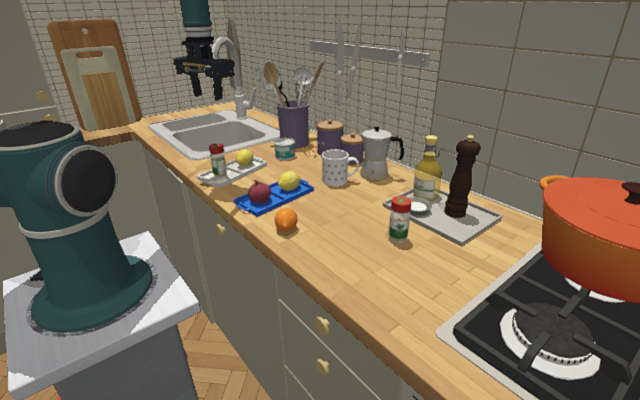

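View pics/wrist_end.png

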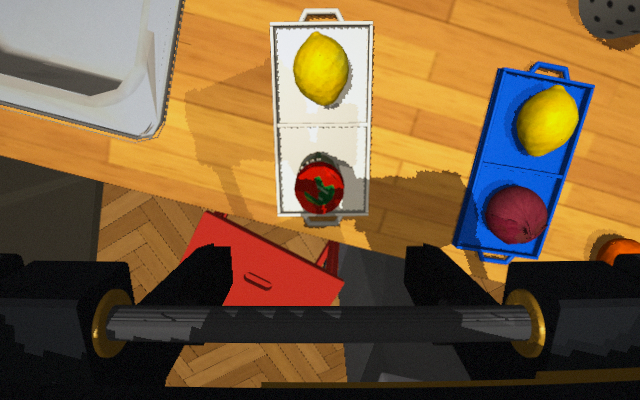

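Every item is in its compartment. The jar stands upright at (318,185) in the wrist view, the spare jar at (399,220) in the scene view is where it was, and the mug and tin are unmoved.

```bash
python3 -c "
from h import *
print(r.close_job())"
```

```text
the job is handed in; nothing more can be done
None
```

The job is handed in: the white tray holds a lemon and an upright spice jar, the blue tray holds the other lemon and the red onion, and the last pictures showed the spare jar, mug and tin where they started; no verdict was returned.

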